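# Tip the round bars into the grooves of the drilling rack

### The job

Get the three round bars out of the rack's holding bay and into its grooves: pull the gate up fully and leave it up, then lift the rack's tray by its handle so that the bars roll down to the grooved end, and set the tray back down level, without letting it drop, with one bar lying in each of the three grooves. Leave the vice, tin, brush and hammer on the bench where they are.

Things in the scene. Friction and masses are not known exactly. Their poses are not given: they have to be found in the camera images.
- rack: fixed grey stand (base plate 170 x 290 x 10 mm) that carries the hinged steel tray. Origin on the bench under the stand; x across the rack (along the bars), y along it from the grooved, hinged end (-y) to the handle end (+y), z up. Whole rack, handle included, 290 mm long and 170 mm wide; the lowered tray's walls reach 80 mm above the bench (84 mm at the hinged end), the gate frame's uprights and crossbars 124 mm (frame centred 12 mm to the -y side of the origin)
- tray (a joint): tilt of the tray, rad: 0 level (resting on its stop), grows as the handle end is lifted, stop at 0.42. The hinge turns freely and the tray falls back if let go; lifting takes about 8 N at the handle. The bars leave the bay above about 0.08 rad but roll across the groove ridges (2.5 mm high, 10 degree flanks) only above about 0.2 rad; at 0.3 to 0.36 rad all roll down and pack against the end wall, and as the tray is lowered each rolls back into its own groove
- tray_hinge (a point): point of the hinge axis at mid-width, 50 mm above the bench, at y = -130 mm of the rack. The hinge axis runs along rack x; lifting turns the tray about +x. With the tray level the tray's axes are the rack's
- tray_handle (a point): middle of the tray's handle: round dark steel bar, diameter 12 mm, along rack x with 78 mm clear between its arms, 259 mm from the hinge axis along the tray and 45 mm above it (95 mm above the bench when level), 50 mm beyond the tray's end wall and 15 mm higher than that wall; nothing around it, 79 mm of air below it down to the base plate
- gate (a joint): height by which the gate is raised, m: near 0 shut (0 to 0.006 at the start), 0.045 fully up. It slides square to the tray in its frame, and friction (3 N) keeps it where it is left; below 0.030 the bars do not pass under it. Pulling on beyond the top would lift the tray
- gate_grip (a point): centre of the gate's black grip: upright plate 44 mm (rack x) by 8 mm (rack y) by 32 mm high, 104 mm above the hinge's height when shut (154 mm above the bench) and 118 mm from the hinge axis towards the handle. Its lower edge stands 14 mm over the crossbars
- groove1 (a point): lowest groove, next to the end wall (29 mm between grooves); point at the bottom line of the groove, mid-width, 20 mm from the hinge axis; axes as the tray's (x along the groove, y uphill towards the handle, z up out of the tray). A seated bar's axis lies 13 mm above it
- groove2 (a point): middle groove; point at the bottom line of the groove, mid-width, 49 mm from the hinge axis; axes as the tray's (x along the groove, y uphill towards the handle, z up out of the tray). A seated bar's axis lies 13 mm above it
- groove3 (a point): third groove, nearest the gate; point at the bottom line of the groove, mid-width, 78 mm from the hinge axis; axes as the tray's (x along the groove, y uphill towards the handle, z up out of the tray). A seated bar's axis lies 13 mm above it
- bar1: aluminium round bar, diameter 26 mm, length 120 mm, 0.17 kg; origin at its middle, on its axis; own x axis along the bar. All three start side by side behind the gate in the holding bay, parallel to rack x; nearest the handle at the start
- bar2: aluminium round bar, diameter 26 mm, length 120 mm, 0.17 kg; origin at its middle, on its axis; own x axis along the bar. All three start side by side behind the gate in the holding bay, parallel to rack x; the middle one
- bar3: aluminium round bar, diameter 26 mm, length 120 mm, 0.17 kg; origin at its middle, on its axis; own x axis along the bar. All three start side by side behind the gate in the holding bay, parallel to rack x; nearest the gate
- vice: loose drilling vice, 165 x 90 x 63 mm, bystander; origin under its middle
- tin: steel tin, diameter 68 mm, 95 mm high, bystander; origin under its middle
- brush: bench brush lying flat beyond the rack, bystander
- hammer: hammer lying flat beyond the rack, bystander

How it is judged:
By the outcome, as a careful person would: the job done as asked, in the order asked, and still so for the second after the job is handed in, with the robot touching nothing.
It also fails if it takes over 51 s, if anything falls off the work surface, if the arm or the gripper's body presses on something with over 40 N, if the wrist force passes 120 N, or if a joint passes its speed limit or range.

### The arm

A 6-joint arm with a two-finger parallel gripper is mounted at the origin on the work surface. World frame = base frame: x ahead of the robot, y to its left, z up, the work surface at z = 0. Lengths are in m, angles in degrees, forces in N, time in s.
With the tool pointing down it reaches from about 0.4 to 0.825 m from the base axis. Payload 7 kg.
Tool frame: the origin (TCP) lies at the very end of the fingers, on their centre line; the grasp point (between the pads) lies 19 mm behind it; x points along the fingers, y is the direction in which the jaws open and shut, and the axes are right-handed (so a half turn about x gives the same grasp; the last joint's range is limited). The gripper opens to 88 mm and grips with 3 to 60 N. Pads are 19 mm wide; open, the fingers measure 130 mm over their backs; the gripper's body (78 mm by 193 mm) begins 47 mm behind the grasp point.
Start: joints at [87.611, 20.546, 0.682, 0, -70.136, -16.507], TCP at [0.219, 0.639, 0.227] pointing down, gripper open.
Joint ranges: [-176.03, 176.03], [-82.01, 121.73], [-58.28, 71.71], [-173.87, 95.51], [-174.79, -0.11], [-173.66, 173.66]. Speed limits (degrees/s): [136.94, 136.94, 172.46, 180, 180, 180].

### API

Orientations are given as [roll, pitch, yaw] about the fixed x, y, z axes, in that order (R = Rz(yaw) Ry(pitch) Rx(roll)).
In Python, from plant import monitor, eyes, ticket gives the robot as it stands. The module is installed in compiled form; this text tells all that it offers.
- The arm moves only by the shell command python3 -m crank 'ROWS'. ROWS is JSON, a list of rows, each an object with "linear": the shift along the world's x, y, z in units of 60 mm (1.0 is 60 mm), a list of three; "rot": the turn, a rotation vector about the world's x, y, z in units of 5 degrees (1.0 is 5 degrees), a list of three; "hand": the opening, from 0 (shut) to 1 (fully open). In form: [{"linear": [tx, ty, tz], "rot": [ax, ay, az], "hand": hand}, ...]. A call has 1 to 20 rows; each row shifts and turns the pose as measured when the row begins; what a row does not reach is not made up. A row lasts 1/8 s, in which the tool goes at most 62.5 mm and 10.7 degrees, less where a joint would pass 70% of its speed; a pose out of reach is approached as far as the arm can. A call is refused whole if a number of a shift passes 1 or a number of a turn 1, either way. A call with a gripper value outside its range is refused whole. The fingers move at their own pace and stop on an object; the grip force is fixed at half the most. Time passes only in rows, so rows that do not move let the fingers close. It gives the time, the measured TCP pose, the force and the opening at its end, in the units of the state.
- monitor.get_obs(): the state, without advancing time (a new reading comes with each control period).
- eyes.snapshot(name): name is "scene" or "side" or "wrist"; returns a dict with "image" (420x560x3 uint8, red, green, blue), "depth" (420x560 float32, m along the optical axis (not along the pixel's ray), 0 where there is no reading), "K" (3x3 intrinsics, pixels), "camera_from_world" (4x4, takes a point from world to camera coordinates); the wrist camera has in their place "hand_eye" (4x4, takes a point from camera to tool coordinates, whose origin is the TCP and whose axes are the tool frame's). Camera axes: x right, y up, looking along -z (the intrinsics and any distortion apply to the point x, -y, -z); pixel columns grow to the right and rows downward; lengths in m; the calibration is good to about 2 mm. A picture is of the moment at which its call begins: read the wrist's pose just before it.
- ticket.close_job(): hands the job in, once; it reports no verdict.
The state is a dict: "clock": time; "joint_pos": joint angles; "qvel": joint speeds; "tau": joint torques, N m; "tool_pos": TCP position; "orientation": TCP orientation; "force": force on the tool from outside, world axes, zero at the start; "moment": the same for the moment, N m; "opening": finger opening in m.
Only numpy, scipy, OpenCV 4.12 (cv2) and the standard library are available. Lean on these libraries where they do the work, as an engineer would, in place of code of your own. Each camera call takes 0.05 s, during which the arm holds its last target.

## Working session

There is one attempt and no reset: what is moved stays moved. The work goes in short steps, Python scripts to look and compute and a shell command to move; the robot and the scene stay as the last step left them, time stands still between calls to the robot, and variables do not carry over. Pictures are saved under pics/ and viewed, and the job is handed in when it is done.

```bash
mkdir -p pics; ls; python3 - <<'E'
from plant import monitor, eyes
import cv2, numpy as np
o=monitor.get_obs(); print(o)
for n in ["scene","side","wrist"]:
    s=eyes.snapshot(n); cv2.imwrite(f"pics/{n}0.png",cv2.cvtColor(s["image"],cv2.COLOR_RGB2BGR))
    np.savez(f"pics/{n}0.npz",**s)
    print(n,s["K"].tolist(),[ (k,np.round(v,4).tolist()) for k,v in s.items() if k in("camera_from_world","hand_eye")], s.keys())
E
```

```text
pics
{'clock': 0.0, 'joint_pos': array([ 8.76112339e+01,  2.05924951e+01,  6.30562912e-01, -2.10821937e-02,
       -7.01351173e+01, -1.65058923e+01]), 'qvel': array([ 0.03908024,  0.01982734,  0.04155538, -0.01225873,  0.09594629,
        0.08292211]), 'tau': array([-3.78606856e-04, -5.82720709e+01,  2.93044299e+01,  6.99749932e+00,
        6.73436109e-03, -1.67593330e-04]), 'tool_pos': array([0.21845592, 0.63812583, 0.22558331]), 'orientation': array([  94.96600254,   89.90094693, -103.93583642]), 'force': array([-1.31673576, -0.43147725, -0.22724174]), 'moment': array([-0.00801568, -0.06593551, -0.03933313]), 'opening': 0.08762098507462429}
scene [[517.0076865799638, 0.0, 267.3139080289791], [0.0, 517.0076865799638, 205.68443262446692], [0.0, 0.0, 1.0]] [('camera_from_world', [[-0.5993, 0.8005, -0.0062, 0.3919], [-0.6167, -0.4567, 0.6412, 0.3151], [0.5104, 0.3881, 0.7673, -1.684], [0.0, 0.0, 0.0, 1.0]])] dict_keys(['image', 'depth', 'K', 'camera_from_world'])
side [[487.6184044244319, 0.0, 283.00394337346506], [0.0, 487.6184044244319, 212.6165152126806], [0.0, 0.0, 1.0]] [('camera_from_world', [[0.6685, -0.7436, -0.0082, -0.4296], [0.5544, 0.491, 0.672, -0.441], [-0.4957, -0.4538, 0.7405, -0.927], [0.0, 0.0, 0.0, 1.0]])] dict_keys(['image', 'depth', 'K', 'camera_from_world'])
wrist [[309.6593852396098, 0.0, 278.7923527105209], [0.0, 309.6593852396098, 214.94989282572877], [0.0, 0.0, 1.0]] [('hand_eye', [[-0.0, 0.29, -0.957, -0.1582], [1.0, 0.0013, 0.0004, 0.0004], [0.0014, -0.957, -0.29, -0.0791], [0.0, 0.0, 0.0, 1.0]])] dict_keys(['image', 'depth', 'K', 'hand_eye'])
```

View pics/scene0.png

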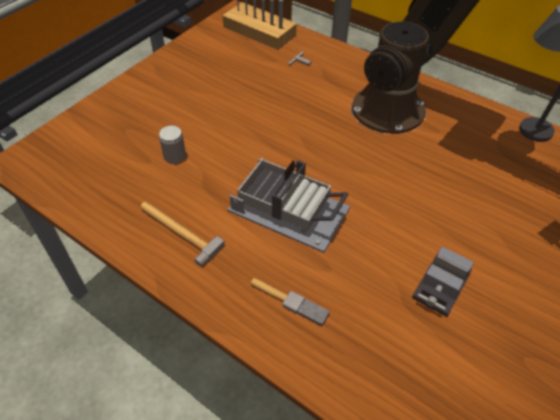

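View pics/side0.png

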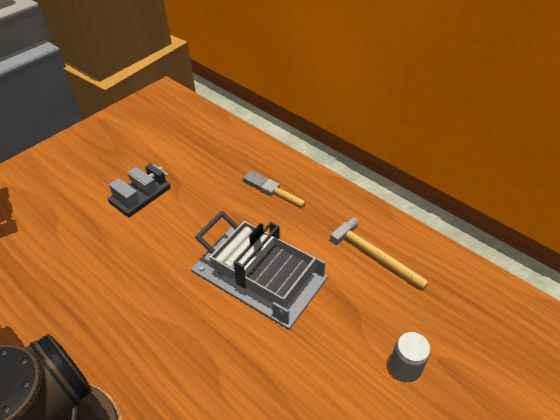

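View pics/wrist0.png

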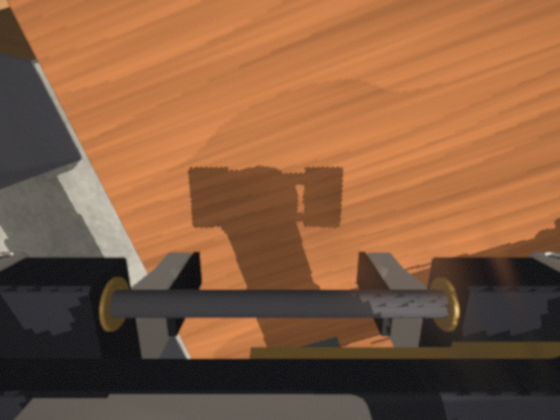

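The scene view shows the rack around (290,200), with the handle at about (340,205). The side view shows the rack around (262,265), with the handle at (215,232) and the black grip at (257,235). I'll zoom in and measure both views.

```bash
cat > h.py <<'E'
import numpy as np, cv2
def load(f): 
    return dict(np.load(f))
def cloud(s):
    K=s["K"];T=np.linalg.inv(s["camera_from_world"]);d=s["depth"].astype(float)
    v,u=np.mgrid[:d.shape[0],:d.shape[1]]
    p=np.stack([(u-K[0,2])/K[0,0]*d,-(v-K[1,2])/K[1,1]*d,-d],-1)
    w=p@T[:3,:3].T+T[:3,3]; w[d==0]=np.nan
    return w
def ray(s,u,v,z):
    K=s["K"];T=np.linalg.inv(s["camera_from_world"])
    d=T[:3,:3]@np.array([(u-K[0,2])/K[0,0],-(v-K[1,2])/K[1,1],-1]); c=T[:3,3]
    return c+d*(z-c[2])/d[2]
def proj(s,P):
    K=s["K"];T=s["camera_from_world"];p=np.atleast_2d(P)@T[:3,:3].T+T[:3,3]
    return np.stack([K[0,0]*p[:,0]/-p[:,2]+K[0,2],K[1,1]*-p[:,1]/-p[:,2]+K[1,2]],-1)
E
python3 - <<'E'
from h import *
for n,(a,b,c,d) in dict(side=(180,200,340,330),scene=(215,150,365,255)).items():
    s=load(f"pics/{n}0.npz"); w=cloud(s)
    im=cv2.cvtColor(s["image"],cv2.COLOR_RGB2BGR)
    cv2.imwrite(f"pics/{n}0z.png",cv2.resize(im[b:d,a:c],None,fx=5,fy=4.6 if n=="side" else 5,interpolation=cv2.INTER_CUBIC))
    hsv=cv2.cvtColor(im,cv2.COLOR_BGR2HSV)
    sub=w[b:d,a:c].reshape(-1,3); sat=hsv[b:d,a:c,1].reshape(-1)
    m=(sub[:,2]>0.003)&(sat<110)&(sub[:,2]<.2)
    # plate: z 5..15mm
    pl=sub[m&(sub[:,2]<0.016)]
    al=sub[m&(sub[:,2]>0.004)]
    r=cv2.minAreaRect((al[:,:2]*1000).astype(np.float32)); print(n,m.sum(),"all rect",r, "zmax",np.nanmax(al[:,2]))
    r=cv2.minAreaRect((pl[:,:2]*1000).astype(np.float32)); print("plate rect",r,cv2.boxPoints(r).round())
    hi=sub[m&(sub[:,2]>0.142)]; print("grip",len(hi),hi.mean(0) if len(hi) else 0, np.ptp(hi,0))
E
```

```text
side 8480 all rect ((602.9107055664062, -5.504425048828125), (303.82611083984375, 291.0802001953125), 8.070000648498535) zmax 0.17535464425752423
plate rect ((589.5928955078125, -7.3927154541015625), (276.924072265625, 291.0802001953125), 8.070001602172852) [[ 432.  117.]
 [ 473. -171.]
 [ 747. -132.]
 [ 706.  156.]]
grip 150 [ 0.53400635 -0.01995139  0.16064279] [0.04409245 0.01252241 0.03308781]
scene 6558 all rect ((604.0676879882812, -2.2624053955078125), (301.4783630371094, 294.8837890625), 10.238598823547363) zmax 0.17254767912317615
plate rect ((591.2013549804688, 9.59820556640625), (190.11483764648438, 353.1560974121094), 35.6501350402832) [[ 411.   98.]
 [ 617. -189.]
 [ 771.  -78.]
 [ 566.  208.]]
grip 47 [ 0.54823067 -0.01315735  0.15757332] [0.0460979  0.00868561 0.02993441]
```

View pics/side0z.png

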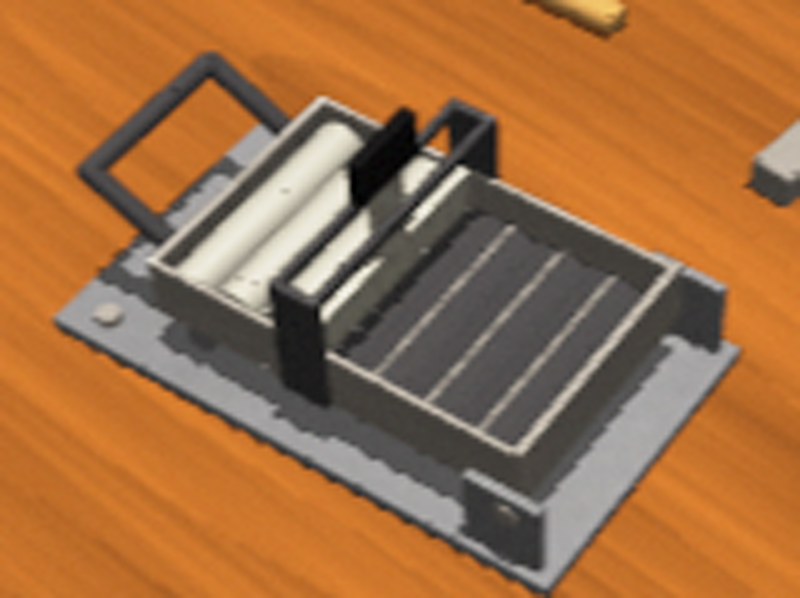

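View pics/scene0z.png

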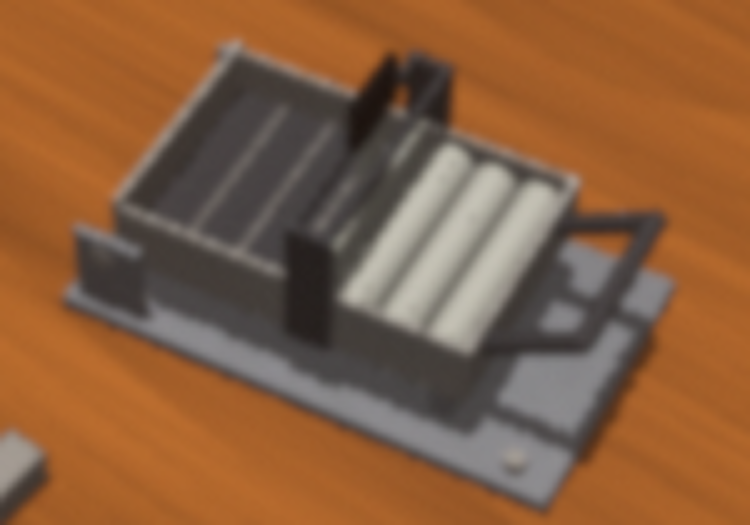

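```bash
python3 - <<'E'
from h import *
S=load("pics/side0.npz");C=load("pics/scene0.npz")
sp=lambda x,y:(180+(x+.5)/5-.5,200+(y+.5)/4.6-.5)
cp=lambda x,y:(215+(x+.5)/5-.5,150+(y+.5)/5-.5)
a=[ray(S,*sp(*q),.01) for q in [(57,321),(547,582),(740,349)]]
b=[ray(C,*cp(*q),.01) for q in [(66,298),(546,498),(675,285)]]
for n,p in(("side L B R",a),("scene L B R",b)):
    print(n,np.round(p,4).tolist(),np.linalg.norm(p[1]-p[0]),np.linalg.norm(p[2]-p[1]))
# handle ends at z~.095 
h=[ray(S,*sp(*q),.095) for q in [(87,170),(210,60)]]; print("handle side",np.round(h,4))
h=[ray(C,*cp(*q),.095) for q in [(592,342),(658,220)]]; print("handle scene",np.round(h,4))
# top edges of grip z~.170
print("grip top side",[ray(S,*sp(*q),.17).round(4) for q in [(352,172),(410,112)]])
print("grip top scene",[ray(C,*cp(*q),.17).round(4) for q in [(354,100),(393,58)]])
# rim outer corners z=.08/.084
print("rim side hinge end",[ray(S,*sp(*q),.084).round(4) for q in [(518,455),(683,266)]], "far",[ray(S,*sp(*q),.08).round(4) for q in [(150,265),(322,98)]])
print("rim scene hinge end",[ray(C,*cp(*q),.084).round(4) for q in [(117,207),(232,42)]], "far",[ray(C,*cp(*q),.08).round(4) for q in [(472,350),(580,180)]])
E
```

```text
side L B R [[0.434, 0.1133, 0.01], [0.4773, -0.1666, 0.01], [0.6405, -0.146, 0.01]] 0.2832306300174213 0.16451662217514662
scene L B R [[0.6424, -0.1425, 0.01], [0.5986, 0.1384, 0.01], [0.4379, 0.1181, 0.01]] 0.28438254651459405 0.16195985158307635
handle side [[0.4737 0.1188 0.095 ]
 [0.5642 0.131  0.095 ]]
handle scene [[0.5605 0.1329 0.095 ]
 [0.4726 0.1174 0.095 ]]
grip top side [array([ 0.5145, -0.0218,  0.17  ]), array([ 0.5578, -0.0149,  0.17  ])]
grip top scene [array([ 0.5555, -0.0166,  0.17  ]), array([ 0.5202, -0.0178,  0.17  ])]
rim side hinge end [array([ 0.4874, -0.141 ,  0.084 ]), array([ 0.6189, -0.1243,  0.084 ])] far [array([0.4589, 0.0614, 0.08  ]), array([0.5903, 0.0808, 0.08  ])]
rim scene hinge end [array([ 0.6233, -0.1176,  0.084 ]), array([ 0.4911, -0.1429,  0.084 ])] far [array([0.5895, 0.0823, 0.08  ]), array([0.4607, 0.0643, 0.08  ])]
```

```bash
cat >> h.py <<'E'
from scipy.spatial.transform import Rotation as Ro
def Rt(o): return Ro.from_euler('xyz',o["orientation"],degrees=True)
E
python3 - <<'E'
from h import *
from plant import monitor
o=monitor.get_obs(); print(np.round(Rt(o).as_matrix(),3))
S=load("pics/side0.npz");C=load("pics/scene0.npz")
for s in(S,C): print(np.linalg.inv(s["camera_from_world"])[:3,3].round(2))
y=np.array([-np.sin(np.radians(8.6)),np.cos(np.radians(8.6))]); x=np.array([y[1],-y[0]])
org=np.array([.537,-.006])
for n,s in(("side",S),("scene",C)):
    w=cloud(s).reshape(-1,3); im=s["image"]; hs=cv2.cvtColor(im,cv2.COLOR_RGB2HSV).reshape(-1,3)
    q=np.c_[(w[:,:2]-org)@np.c_[x,y],w[:,2]]
    m=(abs(q[:,0])<.09)&(abs(q[:,1])<.16)&(q[:,2]>.004)
    h=q[m&(q[:,1]>.095)&(q[:,2]>.06)]; k=abs(h[:,0])<.03
    print(n,"handle",k.sum(),np.percentile(h[k],[5,50,95],axis=0).round(4).tolist(),"xr",np.percentile(h[h[:,1]>.11][:,0],[2,98]))
    print(" slope",np.polyfit(h[k][:,0],h[k][:,1],1))
    g=q[m&(q[:,2]>.140)&(abs(q[:,1])<.05)]
    print(" grip",len(g),np.percentile(g,[3,50,97],axis=0).round(4).tolist(),np.polyfit(g[:,0],g[:,1],1))
E
```

```text
[[-0.    -0.324 -0.946]
 [-0.001 -0.946  0.324]
 [-1.     0.001 -0.   ]]
[ 0.07 -0.52  0.98]
[1.29 0.48 1.09]
side handle 111 [[-0.0277, 0.1238, 0.0934], [-0.0006, 0.1267, 0.0993], [0.0261, 0.133, 0.1034]] xr [-0.05012554  0.04869987]
 slope [-0.01474429  0.12738989]
 grip 176 [[-0.0225, -0.0161, 0.142], [-0.0043, -0.0143, 0.1614], [0.0196, -0.0088, 0.1732]] [-0.0382069 -0.0135739]
scene handle 91 [[-0.027, 0.1254, 0.0954], [-0.0006, 0.1315, 0.0993], [0.0264, 0.1355, 0.1031]] xr [-0.0458255   0.05202661]
 slope [-0.0070214   0.13114448]
 grip 113 [[-0.0206, -0.0138, 0.1413], [0.0031, -0.0077, 0.1614], [0.0212, -0.0059, 0.1717]] [-0.0271598  -0.00858846]
```

```bash
python3 -m crank '[{"linear":[0.45,-0.9,0.1],"rot":[0,0,0.5],"hand":0.5},{"linear":[0.45,-0.9,0.1],"rot":[0,0,0.5],"hand":0.5},{"linear":[0.45,-0.9,0.1],"rot":[0,0,0.5],"hand":0.5},{"linear":[0.45,-0.9,0.0],"rot":[0,0,0.5],"hand":0.5},{"linear":[0.45,-0.9,0.0],"rot":[0,0,0.5],"hand":0.5},{"linear":[0.45,-0.9,0.0],"rot":[0,0,0.5],"hand":0.5},{"linear":[0.45,-0.9,0.0],"rot":[0,0,0.5],"hand":0.5},{"linear":[0.45,-0.9,0.0],"rot":[0,0,0.5],"hand":0.5},{"linear":[0.45,-0.9,0.0],"rot":[0,0,0.5],"hand":0.5},{"linear":[0.45,-0.9,0.0],"rot":[0,0,0.5],"hand":0.5}]'
cat > st.py <<'E'
from h import *
from plant import monitor
o=monitor.get_obs(); R=Rt(o).as_matrix()
yw=np.degrees(np.arctan2(-R[1,1],-R[0,1]))-90
print("t",o["clock"],"tcp",np.round(o["tool_pos"],4),"x",np.round(R[:,0],3),"jawyaw",yw.round(2),"F",np.round(o["force"],1),"M",np.round(o["moment"],2),"op",round(o["opening"],4),"q",np.round(o["joint_pos"],0))
g=np.array([.5388,-.0176,.140]);hd=np.array([.5177,.1216,.076])
print("to grip /60mm",((g-o["tool_pos"])/.06).round(3),"to handle",((hd-o["tool_pos"])/.06).round(3),"rot z/5",((8.4-yw)/5).round(3))
rx=Rt(o).inv(); print("tilt fix rotvec/5deg", (np.degrees(np.cross(R[:,0],[0,0,-1]))/5).round(3))
E
python3 st.py
```

```text
clock: 1.4
tool_pos: [0.4912, 0.0831, 0.2417]
orientation: [127.9, 89.7, -44.8]
force: [1.3, 0.4, -0.5]
opening: 0.044
t 1.4 tcp [0.4912 0.0831 0.2417] x [ 0.003 -0.003 -1.   ] jawyaw 7.35 F [ 1.3  0.4 -0.5] M [ 0.05 -0.17  0.01] op 0.044 q [ 32.   3. -20.   0. -67.  65.]
to grip /60mm [ 0.793 -1.679 -1.695] to handle [ 0.442  0.641 -2.761] rot z/5 0.209
tilt fix rotvec/5deg [0.039 0.039 0.   ]
```

```bash
python3 -m crank '[{"linear":[0.4,-0.85,-0.2],"rot":[0,0,0.1],"hand":0.5},{"linear":[0.4,-0.83,-0.1],"rot":[0,0,0.1],"hand":0.5},{"linear":[0,0,0],"rot":[0,0,0],"hand":0.5}]'; python3 st.py
python3 - <<'E'
from h import *
from plant import eyes,monitor
o=monitor.get_obs()
for n in("side","wrist"):
    s=eyes.snapshot(n); np.savez(f"pics/{n}1.npz",**s,tp=o["tool_pos"],ori=o["orientation"]); im=cv2.cvtColor(s["image"],cv2.COLOR_RGB2BGR)
    cv2.imwrite(f"pics/{n}1.png",im if n=="wrist" else cv2.resize(im[150:350,150:400],None,fx=3,fy=3))
E
```

```text
clock: 1.78
tool_pos: [0.5409, -0.0249, 0.2227]
orientation: [124.9, 89.7, -46.9]
force: [-0.2, 0.7, 0.4]
opening: 0.0438
t 1.775 tcp [ 0.5409 -0.0249  0.2227] x [ 0.003 -0.003 -1.   ] jawyaw 8.15 F [-0.2  0.7  0.4] M [0.05 0.08 0.01] op 0.0438 q [ 18.   8. -17.   0. -65.  80.]
to grip /60mm [-0.035  0.121 -1.378] to handle [-0.387  2.441 -2.445] rot z/5 0.051
tilt fix rotvec/5deg [0.038 0.036 0.   ]
```

View pics/wrist1.png

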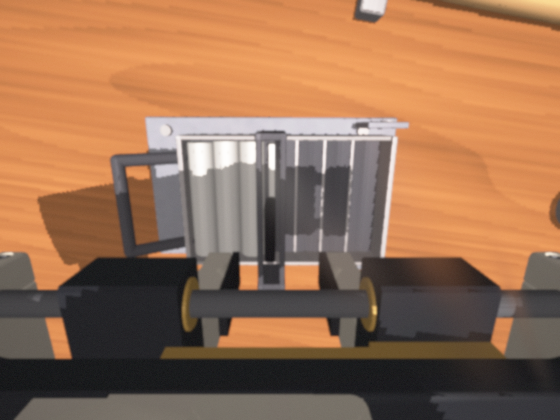

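View pics/side1.png

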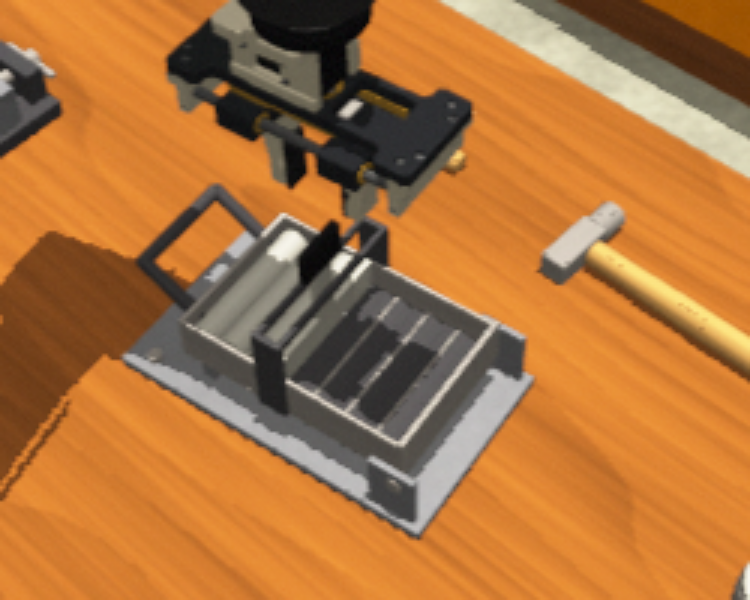

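The wrist view shows the grip's dark strip at (271,200), roughly centred between the fingers (225 and 335), which agrees with the roughly 7 mm of +y that I computed. Next I descend and close.

```bash
python3 -m crank '[{"linear":[-0.03,0.12,-0.4],"rot":[0.04,0.04,0.05],"hand":0.5},{"linear":[0,0,-0.45],"rot":[0,0,0],"hand":0.5},{"linear":[0,0,-0.4],"rot":[0,0,0],"hand":0.5},{"linear":[0,0,0],"rot":[0,0,0],"hand":0.5}]'; python3 st.py
python3 - <<'E'
from h import *
from plant import eyes
s=eyes.snapshot("side"); im=cv2.cvtColor(s["image"],cv2.COLOR_RGB2BGR)
cv2.imwrite("pics/side2.png",cv2.resize(im[150:350,150:400],None,fx=3,fy=3))
s=eyes.snapshot("scene"); im=cv2.cvtColor(s["image"],cv2.COLOR_RGB2BGR)
cv2.imwrite("pics/scene2.png",cv2.resize(im[110:260,190:390],None,fx=4,fy=4))
E
```

```text
clock: 2.38
tool_pos: [0.5377, -0.0101, 0.1485]
orientation: [-155.7, 89.7, 33.1]
force: [0.0, -0.3, 1.1]
opening: 0.0437
t 2.375 tcp [ 0.5377 -0.0101  0.1485] x [ 0.004  0.002 -1.   ] jawyaw 8.88 F [ 0.  -0.3  1.1] M [-0.08 -0.05  0.05] op 0.0437 q [ 20.  11. -23.  -0. -55.  79.]
to grip /60mm [ 0.018 -0.125 -0.141] to handle [-0.333  2.195 -1.208] rot z/5 -0.097
tilt fix rotvec/5deg [-0.028  0.043  0.   ]
```

View pics/side2.png

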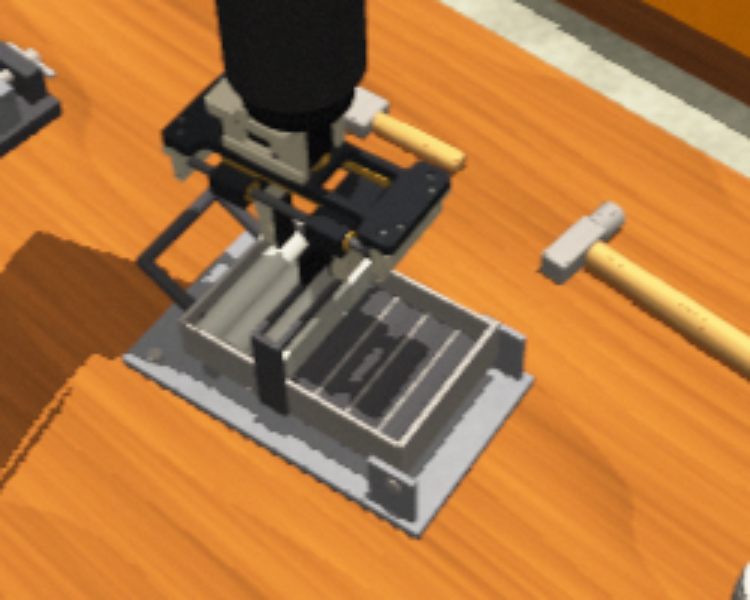

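View pics/scene2.png

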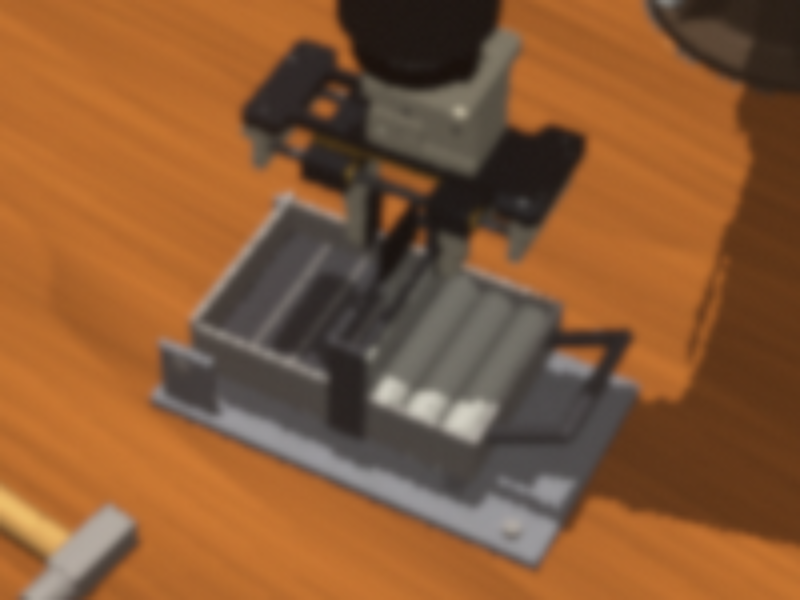

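```bash
python3 -m crank '[{"linear":[0.02,-0.12,-0.12],"rot":[-0.02,0.04,-0.1],"hand":0.5},{"linear":[0,0,0],"rot":[0,0,0],"hand":0.4},{"linear":[0,0,0],"rot":[0,0,0],"hand":0.3}]'; python3 st.py
python3 - <<'E'
from h import *
from plant import eyes
s=eyes.snapshot("scene"); im=cv2.cvtColor(s["image"],cv2.COLOR_RGB2BGR)
cv2.imwrite("pics/scene3.png",cv2.resize(im[130:220,240:340],None,fx=6,fy=6))
s=eyes.snapshot("wrist"); cv2.imwrite("pics/wrist3.png",cv2.cvtColor(s["image"],cv2.COLOR_RGB2BGR))
E
```

```text
clock: 2.85
tool_pos: [0.5421, -0.017, 0.1455]
orientation: [-173.4, 89.5, 15.1]
force: [-0.9, -0.3, 0.1]
opening: 0.0303
t 2.85 tcp [ 0.5421 -0.017   0.1455] x [ 0.008  0.002 -1.   ] jawyaw 8.41 F [-0.9 -0.3  0.1] M [-0.03 -0.04 -0.01] op 0.0303 q [ 19.  12. -23.   0. -55.  79.]
to grip /60mm [-0.054 -0.01  -0.092] to handle [-0.406  2.31  -1.159] rot z/5 -0.001
tilt fix rotvec/5deg [-0.025  0.091  0.   ]
```

View pics/scene3.png

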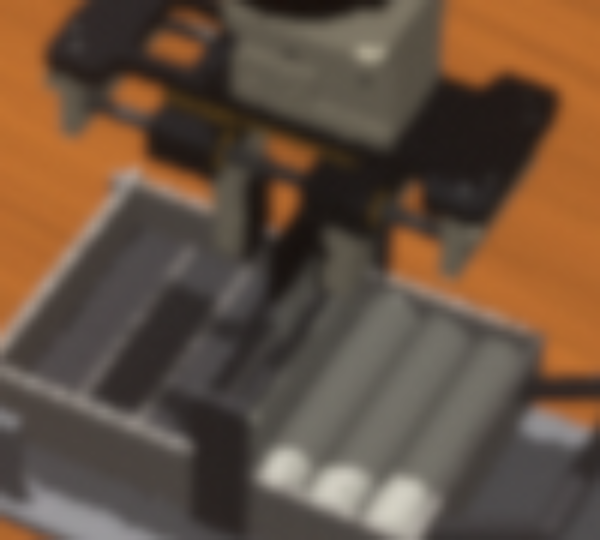

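View pics/wrist3.png

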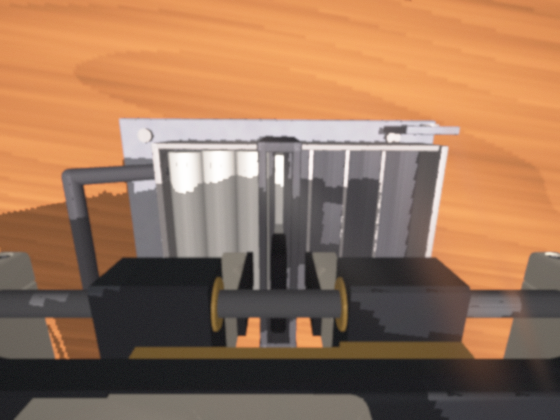

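In the wrist view the grip (col 279) sits midway between the pads (245 and 312). I go slightly lower and close.

```bash
python3 -m crank '[{"linear":[-0.04,0,-0.07],"rot":[-0.02,0.08,0],"hand":0.3},{"linear":[0,0,0],"rot":[0,0,0],"hand":0.15},{"linear":[0,0,0],"rot":[0,0,0],"hand":0},{"linear":[0,0,0],"rot":[0,0,0],"hand":0}]'; python3 st.py
```

```text
clock: 3.45
tool_pos: [0.5392, -0.0171, 0.1409]
orientation: [-89.2, 90.0, 99.2]
force: [-0.8, 0.2, -0.7]
opening: 0.0077
t 3.45 tcp [ 0.5392 -0.0171  0.1409] x [-0.  0. -1.] jawyaw 8.38 F [-0.8  0.2 -0.7] M [-0.13  0.02 -0.26] op 0.0077 q [ 19.  12. -23.  -0. -55.  79.]
to grip /60mm [-0.006 -0.009 -0.015] to handle [-0.358  2.311 -1.081] rot z/5 0.004
tilt fix rotvec/5deg [-0.003 -0.    -0.   ]
```

Gripped at 7.7 mm. Now I pull up about 36 mm, then creep.

```bash
python3 -m crank '[{"linear":[0,0,0.1],"rot":[0,0,0],"hand":0},{"linear":[0,0,0.1],"rot":[0,0,0],"hand":0},{"linear":[0,0,0.1],"rot":[0,0,0],"hand":0},{"linear":[0,0,0.1],"rot":[0,0,0],"hand":0},{"linear":[0,0,0.1],"rot":[0,0,0],"hand":0},{"linear":[0,0,0.1],"rot":[0,0,0],"hand":0}]'; python3 st.py
```

```text
clock: 4.2
tool_pos: [0.5391, -0.0171, 0.1786]
orientation: [-55.7, 90.0, 132.6]
force: [1.8, 0.1, -3.4]
opening: 0.0077
t 4.2 tcp [ 0.5391 -0.0171  0.1786] x [-0.  0. -1.] jawyaw 8.34 F [ 1.8  0.1 -3.4] M [-0.3  -0.76 -0.19] op 0.0077 q [ 19.  10. -20.  -0. -60.  79.]
to grip /60mm [-0.005 -0.009 -0.643] to handle [-0.357  2.311 -1.709] rot z/5 0.013
tilt fix rotvec/5deg [-0.006 -0.005 -0.   ]
```

```bash
for i in 1 ; do python3 -m crank '[{"linear":[0,0,0.03],"rot":[0,0,0],"hand":0},{"linear":[0,0,0.03],"rot":[0,0,0],"hand":0}]'; done; python3 -m crank '[{"linear":[0,0,0.02],"rot":[0,0,0],"hand":0}]';  python3 -m crank '[{"linear":[0,0,0.02],"rot":[0,0,0],"hand":0}]'
```

```text
clock: 4.45
tool_pos: [0.5392, -0.0171, 0.1828]
orientation: [-97.2, 90.0, 91.1]
force: [1.1, 0.1, -4.5]
opening: 0.0078
clock: 4.58
tool_pos: [0.5391, -0.0171, 0.184]
orientation: [-90.9, 90.0, 97.4]
force: [2.9, -0.7, -4.2]
opening: 0.0077
clock: 4.7
tool_pos: [0.5391, -0.0171, 0.1851]
orientation: [-74.1, 90.0, 114.2]
force: [2.4, -0.2, -4.1]
opening: 0.0078
```

```bash
python3 -m crank '[{"linear":[0,0,0.02],"rot":[0,0,0],"hand":0}]';  python3 -m crank '[{"linear":[0,0,0],"rot":[0,0,0],"hand":0}]'; python3 - <<'E'
from h import *
from plant import eyes
for n,(a,b,c,d) in dict(side=(150,150,350,350),scene=(215,110,365,255)).items():
    s=eyes.snapshot(n); np.savez(f"pics/{n}4.npz",**s);im=cv2.cvtColor(s["image"],cv2.COLOR_RGB2BGR)
    cv2.imwrite(f"pics/{n}4.png",cv2.resize(im[b:d,a:c],None,fx=4,fy=3))
E
```

```text
clock: 4.82
tool_pos: [0.5391, -0.017, 0.1856]
orientation: [-56.6, 89.9, 131.7]
force: [6.5, -2.1, -15.0]
opening: 0.0074
clock: 4.95
tool_pos: [0.5391, -0.0171, 0.1855]
orientation: [-47.0, 89.9, 141.3]
force: [1.1, -0.4, -2.4]
opening: 0.0081
```

View pics/side4.png

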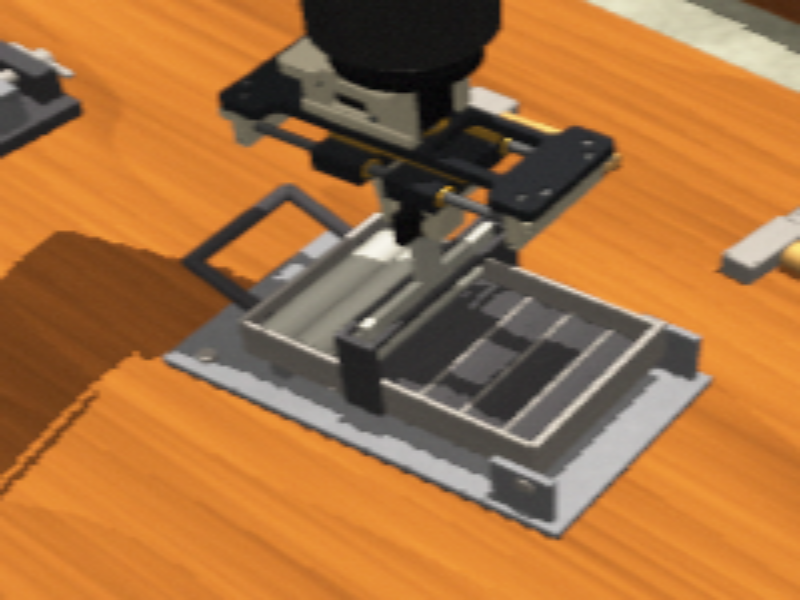

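The force spike to 15 N at 44.7 mm of travel shows the gate is at its top stop, and the side view shows the tray still level. I release, go up and move over the handle.

```bash
python3 -m crank '[{"linear":[0,0,0],"rot":[0,0,0],"hand":0.3},{"linear":[0,0,0],"rot":[0,0,0],"hand":0.4},{"linear":[0,0,0.2],"rot":[0,0,0],"hand":0.4},{"linear":[0,0,0.4],"rot":[0,0,0],"hand":0.4},{"linear":[0,0,0.4],"rot":[0,0,0],"hand":0.4},{"linear":[-0.1,0.6,0],"rot":[0,0,0],"hand":0.4},{"linear":[-0.12,0.8,0],"rot":[0,0,0],"hand":0.4},{"linear":[-0.1,0.5,0],"rot":[0,0,0],"hand":0.4},{"linear":[0,0,0],"rot":[0,0,0],"hand":0.4}]'; python3 st.py; python3 - <<'E'
from h import *
from plant import eyes
for n,(a,b,c,d) in dict(side=(150,150,350,350),scene=(215,110,365,255)).items():
    s=eyes.snapshot(n); np.savez(f"pics/{n}5.npz",**s);im=cv2.cvtColor(s["image"],cv2.COLOR_RGB2BGR)
    cv2.imwrite(f"pics/{n}5.png",cv2.resize(im[b:d,a:c],None,fx=4,fy=3))
y=np.array([-np.sin(np.radians(8.4)),np.cos(np.radians(8.4))]); x=np.array([y[1],-y[0]])
org=np.array([.537,-.006])
for n in("side","scene"):
    s=load(f"pics/{n}5.npz"); w=cloud(s).reshape(-1,3)
    q=np.c_[(w[:,:2]-org)@np.c_[x,y],w[:,2]]
    g=q[(abs(q[:,0])<.03)&(abs(q[:,1]+.012)<.014)&(q[:,2]>.15)&(q[:,2]<.24)]
    print(n,len(g),np.percentile(g,[3,50,97],axis=0).round(4).tolist() if len(g) else 0)
E
```

```text
clock: 6.18
tool_pos: [0.5202, 0.0997, 0.2563]
orientation: [-169.4, 89.6, 19.0]
force: [-0.2, -0.5, 0.7]
opening: 0.0351
t 6.175 tcp [0.5202 0.0997 0.2563] x [ 0.006  0.002 -1.   ] jawyaw 8.35 F [-0.2 -0.5  0.7] M [-0.11  0.01  0.03] op 0.0351 q [ 32.   5. -15.   0. -69.  66.]
to grip /60mm [ 0.31  -1.955 -1.939] to handle [-0.041  0.365 -3.006] rot z/5 0.01
tilt fix rotvec/5deg [-0.025  0.072  0.   ]
side 269 [[-0.0221, -0.016, 0.1532], [-0.0039, -0.014, 0.1988], [0.0181, -0.0079, 0.2168]]
scene 172 [[-0.0189, -0.0134, 0.1535], [0.0043, -0.0079, 0.198], [0.0219, -0.0059, 0.2159]]
```

View pics/side5.png

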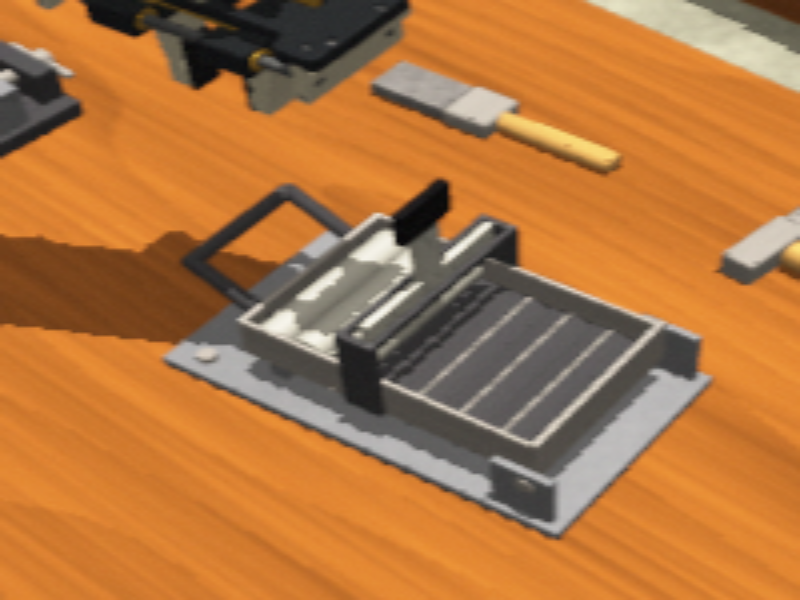

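View pics/scene5.png

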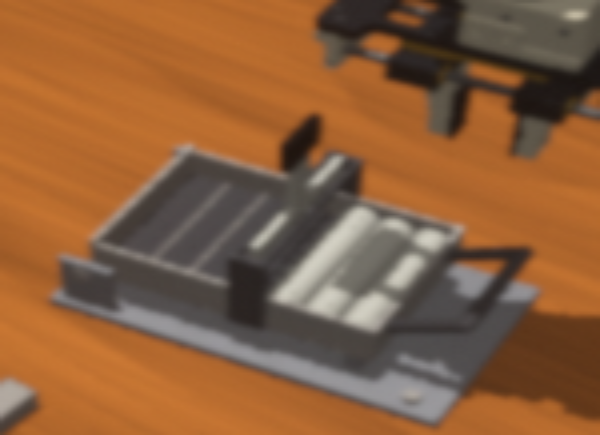

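The gate stays fully up (grip top near 216 mm) and the tray is level with the bars still in the bay. I descend towards the handle.

```bash
python3 -m crank '[{"linear":[-0.04,0.33,-0.4],"rot":[-0.02,0.07,0],"hand":0.4},{"linear":[0,0,-0.8],"rot":[0,0,0],"hand":0.4},{"linear":[0,0,-0.6],"rot":[0,0,0],"hand":0.4},{"linear":[0,0,0],"rot":[0,0,0],"hand":0.4}]'; python3 st.py;  python3 - <<'E'
from h import *
from plant import eyes
s=eyes.snapshot("wrist"); cv2.imwrite("pics/wrist6.png",cv2.cvtColor(s["image"],cv2.COLOR_RGB2BGR))
E
```

```text
clock: 6.78
tool_pos: [0.5194, 0.1153, 0.1482]
orientation: [-169.3, 89.8, 18.7]
force: [-0.5, -0.5, 1.7]
opening: 0.0349
t 6.775 tcp [0.5194 0.1153 0.1482] x [ 0.003  0.001 -1.   ] jawyaw 8.07 F [-0.5 -0.5  1.7] M [-0.12 -0.06 -0.04] op 0.0349 q [ 34.  11. -24.   0. -55.  64.]
to grip /60mm [ 0.323 -2.216 -0.137] to handle [-0.029  0.104 -1.204] rot z/5 0.067
tilt fix rotvec/5deg [-0.013  0.039  0.   ]
```

View pics/wrist6.png

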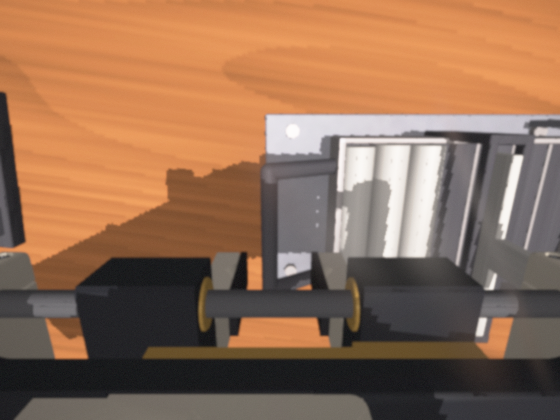

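The handle is at column ~269 and the finger centre at ~279, which agrees with the 6 mm of +y still to go.

```bash
python3 -m crank '[{"linear":[-0.03,0.1,-0.2],"rot":[-0.01,0.04,0.06],"hand":0.4},{"linear":[0,0,-0.2],"rot":[0,0,0],"hand":0.4},{"linear":[0,0,0],"rot":[0,0,0],"hand":0.4}]'; python3 st.py;  python3 - <<'E'
from h import *
from plant import eyes
s=eyes.snapshot("wrist"); cv2.imwrite("pics/wrist7.png",cv2.cvtColor(s["image"],cv2.COLOR_RGB2BGR))
E
```

```text
clock: 7.2
tool_pos: [0.5209, 0.1227, 0.1281]
orientation: [-160.5, 89.5, 27.8]
force: [0.1, -0.2, 0.1]
opening: 0.0347
t 7.2 tcp [0.5209 0.1227 0.1281] x [ 0.007  0.004 -1.   ] jawyaw 8.38 F [ 0.1 -0.2  0.1] M [-0.06  0.05 -0.  ] op 0.0347 q [ 34.  12. -25.   0. -52.  64.]
to grip /60mm [ 0.299 -2.338  0.198] to handle [-0.053 -0.018 -0.869] rot z/5 0.004
tilt fix rotvec/5deg [-0.044  0.084  0.   ]
```

View pics/wrist7.png

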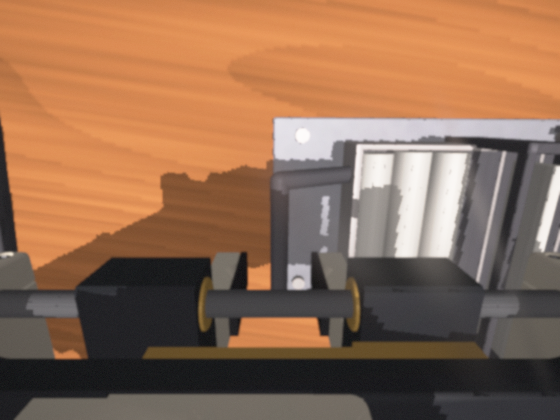

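The handle (col 280) is centred now. I go down to the grasp height and close.

```bash
python3 -m crank '[{"linear":[-0.04,-0.02,-0.45],"rot":[-0.04,0.08,0],"hand":0.4},{"linear":[0,0,-0.35],"rot":[0,0,0],"hand":0.4},{"linear":[0,0,0],"rot":[0,0,0],"hand":0.4}]'; python3 st.py
```

```text
clock: 7.62
tool_pos: [0.5202, 0.1224, 0.0818]
orientation: [-162.2, 89.7, 26.3]
force: [-0.2, -0.5, 0.3]
opening: 0.035
t 7.625 tcp [0.5202 0.1224 0.0818] x [ 0.005  0.002 -1.   ] jawyaw 8.44 F [-0.2 -0.5  0.3] M [-0.08  0.04 -0.04] op 0.035 q [ 34.  15. -28.   0. -46.  64.]
to grip /60mm [ 0.31  -2.333  0.97 ] to handle [-0.042 -0.013 -0.097] rot z/5 -0.008
tilt fix rotvec/5deg [-0.026  0.052  0.   ]
```

```bash
python3 -m crank '[{"linear":[-0.02,0,-0.1],"rot":[-0.02,0.05,0],"hand":0.3},{"linear":[0,0,0],"rot":[0,0,0],"hand":0.15},{"linear":[0,0,0],"rot":[0,0,0],"hand":0},{"linear":[0,0,0],"rot":[0,0,0],"hand":0}]'; python3 st.py
python3 - <<'E'
from h import *
from plant import monitor
o=monitor.get_obs(); p=o["tool_pos"]
a=np.radians(8.4);X=np.array([np.cos(a),np.sin(a),0]);Y=np.array([-np.sin(a),np.cos(a),0])
hz=np.array([0,0,.05]); d=259e-3
piv=p-d*Y; piv[2]=.05
print("pivot",piv)
prev=p
for t in np.radians([2,4,6,8,10,12,14,16,18,19,20]):
    q=piv+Ro.from_rotvec(X*t).apply(p-piv); print(np.degrees(t).round(0),"abs",q.round(4),"step/60",((q-prev)/.06).round(3)); prev=q
print("rot per 1deg /5:",X/5)
E
```

```text
clock: 8.12
tool_pos: [0.5204, 0.1227, 0.0779]
orientation: [-163.4, 89.8, 25.0]
force: [2.1, -1.9, -5.8]
opening: 0.0113
t 8.125 tcp [0.5204 0.1227 0.0779] x [ 0.003  0.001 -1.   ] jawyaw 8.46 F [ 2.1 -1.9 -5.8] M [-0.82 -1.03  0.  ] op 0.0113 q [ 34.  16. -28.   0. -46.  64.]
to grip /60mm [ 0.307 -2.338  1.035] to handle [-0.045 -0.018 -0.032] rot z/5 -0.013
tilt fix rotvec/5deg [-0.016  0.035  0.   ]
pivot [ 0.55822792 -0.13352546  0.05      ]
2.0 abs [0.5206 0.1216 0.0869] step/60 [ 0.003 -0.019  0.15 ]
4.0 abs [0.5208 0.1201 0.0959] step/60 [ 0.004 -0.024  0.15 ]
6.0 abs [0.521  0.1184 0.1048] step/60 [ 0.004 -0.029  0.149]
8.0 abs [0.5213 0.1164 0.1137] step/60 [ 0.005 -0.034  0.148]
10.0 abs [0.5217 0.114  0.1225] step/60 [ 0.006 -0.039  0.146]
12.0 abs [0.5221 0.1114 0.1311] step/60 [ 0.007 -0.044  0.145]
14.0 abs [0.5225 0.1084 0.1397] step/60 [ 0.007 -0.049  0.143]
16.0 abs [0.523  0.1052 0.1482] step/60 [ 0.008 -0.054  0.141]
18.0 abs [0.5235 0.1016 0.1566] step/60 [ 0.009 -0.059  0.139]
19.0 abs [0.5238 0.0998 0.1607] step/60 [ 0.005 -0.031  0.069]
20.0 abs [0.5241 0.0978 0.1648] step/60 [ 0.005 -0.032  0.068]
rot per 1deg /5: [0.19785447 0.02921661 0.        ]
```

```bash
cat > tl.py <<'E'
from h import *
from plant import monitor
o=monitor.get_obs(); p=np.array(o["tool_pos"]);R=Rt(o).as_matrix()
a=np.radians(8.4);X=np.array([np.cos(a),np.sin(a),0]);Y=np.array([-np.sin(a),np.cos(a),0])
piv=np.array([.5582,-.1335,.05]);p0=np.array([.5204,.1227,.0779])
r=p-piv;ph=lambda v:np.arctan2(v[2],v@Y)
th=ph(r)-ph(p0-piv); tool=np.arctan2(-(R[:,0]@Y),-R[2,0])
print("t",o["clock"],"tray rad",round(th,4),"deg",round(np.degrees(th),2),"radius err mm",round(1e3*(np.hypot(r@Y,r[2])-np.hypot(.259,.0279)),2),"lat mm",round(1e3*(r@X-(p0-piv)@X),2),"tool tilt deg",round(np.degrees(tool),2),"F",np.round(o["force"],1),"M",np.round(o["moment"],2),"op",round(o["opening"],4), p.round(4))
E
python3 -m crank '[{"linear":[0,-0.01,0.07],"rot":[0.2,0.03,0],"hand":0},{"linear":[0,-0.02,0.15],"rot":[0.4,0.06,0],"hand":0},{"linear":[0,-0.02,0.15],"rot":[0.4,0.06,0],"hand":0}]'; python3 tl.py
```

```text
clock: 8.5
tool_pos: [0.5207, 0.1197, 0.0996]
orientation: [-91.9, 84.7, 96.7]
force: [6.5, -7.5, -10.2]
opening: 0.0108
t 8.5 tray rad 0.084 deg 4.82 radius err mm 0.17 lat mm -0.1 tool tilt deg -5.29 F [  6.5  -7.5 -10.2] M [-3.08 -2.47 -0.19] op 0.0108 [0.5207 0.1197 0.0996]
```

```bash
python3 -m crank '[{"linear":[0,-0.03,0.15],"rot":[0.38,0.06,0],"hand":0},{"linear":[0,-0.03,0.15],"rot":[0.38,0.06,0],"hand":0},{"linear":[0.01,-0.04,0.15],"rot":[0.38,0.06,0],"hand":0}]'; python3 tl.py
```

```text
clock: 8.88
tool_pos: [0.5217, 0.1128, 0.1269]
orientation: [-90.8, 78.6, 97.7]
force: [3.3, -1.9, -10.7]
opening: 0.0109
t 8.875 tray rad 0.1923 deg 11.02 radius err mm 0.11 lat mm -0.14 tool tilt deg -11.35 F [  3.3  -1.9 -10.7] M [-2.05 -1.14 -0.21] op 0.0109 [0.5217 0.1128 0.1269]
```

```bash
python3 -m crank '[{"linear":[0.01,-0.05,0.145],"rot":[0.38,0.06,0],"hand":0},{"linear":[0.01,-0.05,0.143],"rot":[0.38,0.06,0],"hand":0},{"linear":[0.01,-0.055,0.14],"rot":[0.38,0.06,0],"hand":0},{"linear":[0.01,-0.05,0.12],"rot":[0.34,0.05,0],"hand":0}]'; python3 tl.py
```

```text
clock: 9.38
tool_pos: [0.5235, 0.1, 0.1604]
orientation: [-90.4, 70.7, 98.2]
force: [2.3, -1.6, -6.1]
opening: 0.0109
t 9.375 tray rad 0.33 deg 18.91 radius err mm 0.15 lat mm -0.24 tool tilt deg -19.31 F [ 2.3 -1.6 -6.1] M [-2.82 -0.89 -0.22] op 0.0109 [0.5235 0.1    0.1604]
```

```bash
python3 -m crank '[{"linear":[0,0,0],"rot":[0,0,0],"hand":0},{"linear":[0,0,0],"rot":[0,0,0],"hand":0},{"linear":[0,0,0],"rot":[0,0,0],"hand":0},{"linear":[0,0,0],"rot":[0,0,0],"hand":0},{"linear":[0,0,0],"rot":[0,0,0],"hand":0},{"linear":[0,0,0],"rot":[0,0,0],"hand":0},{"linear":[0,0,0],"rot":[0,0,0],"hand":0},{"linear":[0,0,0],"rot":[0,0,0],"hand":0},{"linear":[0,0,0],"rot":[0,0,0],"hand":0},{"linear":[0,0,0],"rot":[0,0,0],"hand":0},{"linear":[0,0,0],"rot":[0,0,0],"hand":0},{"linear":[0,0,0],"rot":[0,0,0],"hand":0}]'; python3 tl.py; cat > pic.py <<'E'
import sys
from h import *
from plant import eyes
for n,(a,b,c,d) in dict(side=(150,130,350,330),scene=(215,110,365,255)).items():
    s=eyes.snapshot(n);im=cv2.cvtColor(s["image"],cv2.COLOR_RGB2BGR);np.savez(f"pics/{n}{sys.argv[1]}.npz",**s)
    cv2.imwrite(f"pics/{n}{sys.argv[1]}.png",cv2.resize(im[b:d,a:c],None,fx=4,fy=3))
E
python3 pic.py 8
```

```text
clock: 10.88
tool_pos: [0.5234, 0.1003, 0.1599]
orientation: [-90.4, 70.7, 98.1]
force: [1.9, -0.8, -6.9]
opening: 0.011
t 10.875 tray rad 0.3279 deg 18.78 radius err mm 0.17 lat mm -0.26 tool tilt deg -19.29 F [ 1.9 -0.8 -6.9] M [-2.22 -1.02 -0.22] op 0.011 [0.5234 0.1003 0.1599]
```

View pics/side8.png

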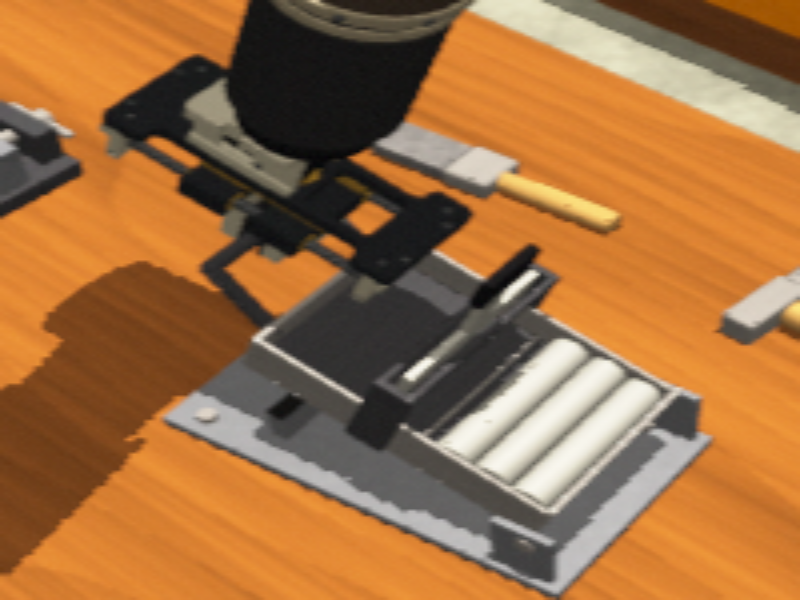

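View pics/scene8.png

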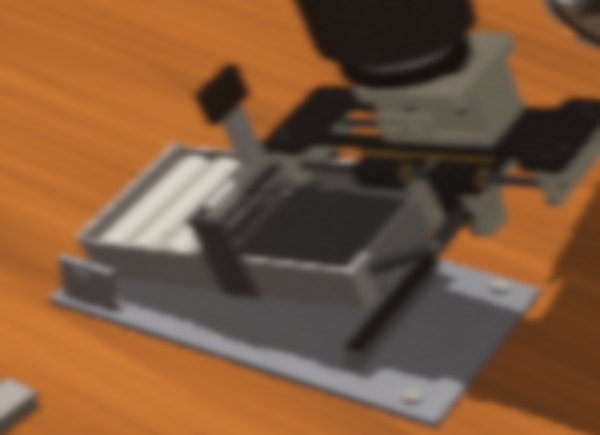

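All three bars have packed against the end wall (side view around (510–620, 350–490)). Now a slow lowering.

```bash
python3 -m crank '[{"linear":[0,0.035,-0.08],"rot":[-0.24,-0.035,0],"hand":0},{"linear":[-0.01,0.035,-0.085],"rot":[-0.24,-0.035,0],"hand":0},{"linear":[0,0.033,-0.085],"rot":[-0.24,-0.035,0],"hand":0},{"linear":[-0.01,0.03,-0.085],"rot":[-0.24,-0.035,0],"hand":0},{"linear":[0,0.03,-0.085],"rot":[-0.24,-0.035,0],"hand":0}]'; python3 tl.py
```

```text
clock: 11.6
tool_pos: [0.522, 0.1109, 0.1331]
orientation: [-90.6, 77.2, 97.9]
force: [0.4, -2.8, -6.3]
opening: 0.0108
t 11.6 tray rad 0.217 deg 12.43 radius err mm 0.16 lat mm -0.12 tool tilt deg -12.84 F [ 0.4 -2.8 -6.3] M [-2.   -0.58 -0.12] op 0.0108 [0.522  0.1109 0.1331]
```

```bash
python3 -m crank '[{"linear":[0,0.025,-0.085],"rot":[-0.24,-0.035,0],"hand":0},{"linear":[0,0.025,-0.085],"rot":[-0.24,-0.035,0],"hand":0},{"linear":[-0.01,0.022,-0.085],"rot":[-0.24,-0.035,0],"hand":0},{"linear":[0,0.02,-0.085],"rot":[-0.24,-0.035,0],"hand":0},{"linear":[0,0.017,-0.085],"rot":[-0.24,-0.035,0],"hand":0},{"linear":[0,0.015,-0.085],"rot":[-0.24,-0.035,0],"hand":0}]'; python3 tl.py
```

```text
clock: 12.35
tool_pos: [0.5208, 0.1194, 0.1002]
orientation: [-90.7, 84.9, 97.9]
force: [0.2, -0.1, -5.7]
opening: 0.0109
t 12.35 tray rad 0.0864 deg 4.95 radius err mm 0.01 lat mm -0.06 tool tilt deg -5.08 F [ 0.2 -0.1 -5.7] M [-0.53 -0.46 -0.11] op 0.0109 [0.5208 0.1194 0.1002]
```

```bash
python3 -m crank '[{"linear":[0,0.014,-0.08],"rot":[-0.24,-0.035,0],"hand":0},{"linear":[0,0.012,-0.08],"rot":[-0.22,-0.035,0],"hand":0},{"linear":[0,0.01,-0.07],"rot":[-0.2,-0.03,0],"hand":0},{"linear":[0,0.008,-0.05],"rot":[-0.14,-0.02,0],"hand":0}]'; python3 tl.py; python3 pic.py 9
```

```text
clock: 12.85
tool_pos: [0.5205, 0.1222, 0.0819]
orientation: [-90.9, 89.3, 97.7]
force: [1.2, -1.3, -6.0]
opening: 0.0112
t 12.85 tray rad 0.0153 deg 0.88 radius err mm -0.07 lat mm -0.02 tool tilt deg -0.72 F [ 1.2 -1.3 -6. ] M [-0.55 -0.54 -0.08] op 0.0112 [0.5205 0.1222 0.0819]
```

View pics/side9.png

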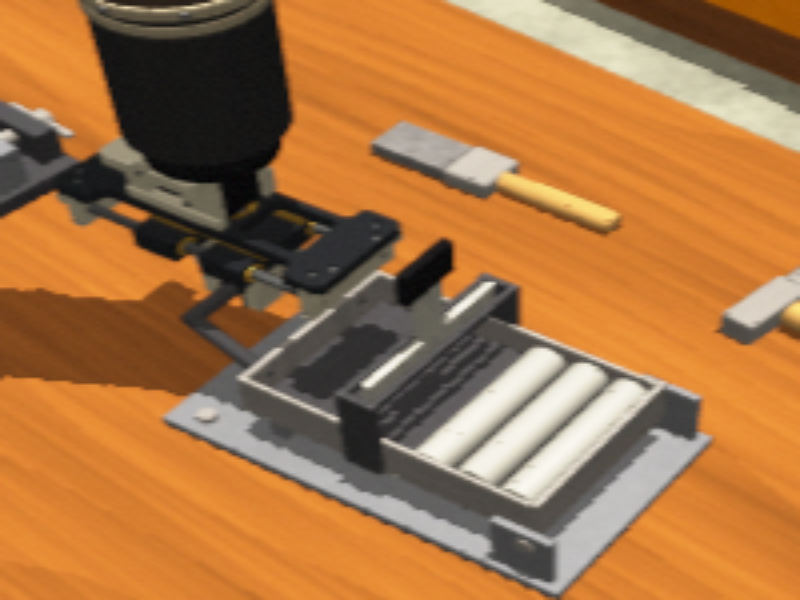

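The bars have separated into the grooves. I lower the last few mm until the stop takes the load.

```bash
python3 -m crank '[{"linear":[0,0.003,-0.035],"rot":[-0.07,-0.01,0],"hand":0}]'; python3 -m crank '[{"linear":[0,0.002,-0.03],"rot":[-0.05,-0.01,0],"hand":0}]'; python3 -m crank '[{"linear":[0,0,-0.02],"rot":[0,0,0],"hand":0}]'; python3 tl.py
```

```text
clock: 13.08
tool_pos: [0.5204, 0.1224, 0.0797]
orientation: [-89.8, 89.6, 98.7]
force: [0.3, 0.5, -5.9]
opening: 0.0114
clock: 13.2
tool_pos: [0.5204, 0.1227, 0.0779]
orientation: [-97.0, 89.9, 91.6]
force: [0.4, 1.1, -5.2]
opening: 0.0109
clock: 13.32
tool_pos: [0.5205, 0.1227, 0.0777]
orientation: [-107.1, 89.9, 81.4]
force: [-7.8, -0.2, 13.8]
opening: 0.0112
t 13.325 tray rad -0.0006 deg -0.04 radius err mm -0.04 lat mm 0.09 tool tilt deg -0.13 F [-7.8 -0.2 13.8] M [-0.06  2.6  -0.09] op 0.0112 [0.5205 0.1227 0.0777]
```

The tray is on its stop (upward reaction of 13.8 N, angle about 0). I release and retreat upward.

```bash
python3 -m crank '[{"linear":[0,0,0],"rot":[0,0,0],"hand":0},{"linear":[0,0,0],"rot":[0,0,0],"hand":0.2},{"linear":[0,0,0],"rot":[0,0,0],"hand":0.4},{"linear":[0,0,0],"rot":[0,0,0],"hand":0.4},{"linear":[0,0,0.15],"rot":[0,0,0],"hand":0.4},{"linear":[0,0,0.4],"rot":[0,0,0],"hand":0.4},{"linear":[0,0,0.8],"rot":[0,0,0],"hand":0.4},{"linear":[0,0.1,0.9],"rot":[0,0,0],"hand":0.4},{"linear":[0,0.5,0.5],"rot":[0,0,0],"hand":0.4},{"linear":[0,0.5,0],"rot":[0,0,0],"hand":0.4},{"linear":[0,0,0],"rot":[0,0,0],"hand":0.4},{"linear":[0,0,0],"rot":[0,0,0],"hand":0.4}]'; python3 tl.py; python3 pic.py 10
python3 - <<'E'
from h import *
a=np.radians(8.4);y=np.array([-np.sin(a),np.cos(a)]); x=np.array([y[1],-y[0]])
org=np.array([.537,-.006])
for n in("side","scene"):
    for k in("0","10"):
        w=cloud(load(f"pics/{n}{k}.npz")).reshape(-1,3); q=np.c_[(w[:,:2]-org)@np.c_[x,y],w[:,2]]
        h=q[(abs(q[:,0])<.03)&(abs(q[:,1]-.129)<.012)&(q[:,2]>.06)&(q[:,2]<.13)]
        g=q[(abs(q[:,0])<.03)&(abs(q[:,1]+.012)<.014)&(q[:,2]>.14)&(q[:,2]<.24)]
        print(n,k,"handle z",np.median(h[:,2]).round(4),"grip top",np.percentile(g[:,2],97).round(4))
    r=np.array([[v+130 for v in [0]]])
    b=q[(abs(q[:,0])<.04)&(q[:,1]>-.125)&(q[:,1]<-.03)&(q[:,2]>.05)&(q[:,2]<.1)]
    for lo in range(-124,-36,5):
        m=b[(b[:,1]>lo/1e3)&(b[:,1]<=(lo+5)/1e3)]
        print((130+lo+2.5),len(m),np.median(m[:,2]).round(4) if len(m) else None,end="; ")
    print()
E
```

```text
clock: 14.82
tool_pos: [0.5217, 0.1896, 0.2554]
orientation: [-151.8, 89.5, 36.8]
force: [-0.4, -0.2, 0.1]
opening: 0.035
t 14.825 tray rad 0.4564 deg 26.15 radius err mm 123.93 lat mm 11.05 tool tilt deg -0.26 F [-0.4 -0.2  0.1] M [-0.09  0.02 -0.  ] op 0.035 [0.5217 0.1896 0.2554]
side 0 handle z 0.0993 grip top 0.1732
side 10 handle z 0.0993 grip top 0.2166
8.5 11 0.0736; 13.5 83 0.0741; 18.5 72 0.0761; 23.5 59 0.0762; 28.5 46 0.0737; 33.5 15 0.0695; 38.5 119 0.0679; 43.5 86 0.0745; 48.5 64 0.0763; 53.5 52 0.0761; 58.5 39 0.0731; 63.5 13 0.0695; 68.5 134 0.0697; 73.5 74 0.0753; 78.5 62 0.0767; 83.5 45 0.0756; 88.5 32 0.0732; 93.5 3 0.0675; 
scene 0 handle z 0.0993 grip top 0.1717
scene 10 handle z 0.0989 grip top 0.2154
8.5 61 0.0719; 13.5 24 0.0734; 18.5 39 0.0746; 23.5 46 0.0749; 28.5 56 0.0722; 33.5 63 0.0665; 38.5 7 0.0707; 43.5 27 0.0729; 48.5 41 0.0756; 53.5 48 0.0751; 58.5 63 0.0718; 63.5 52 0.0661; 68.5 15 0.0704; 73.5 31 0.0743; 78.5 42 0.0749; 83.5 48 0.0751; 88.5 7 0.0747; 93.5 4 0.064;
```

View pics/side10.png

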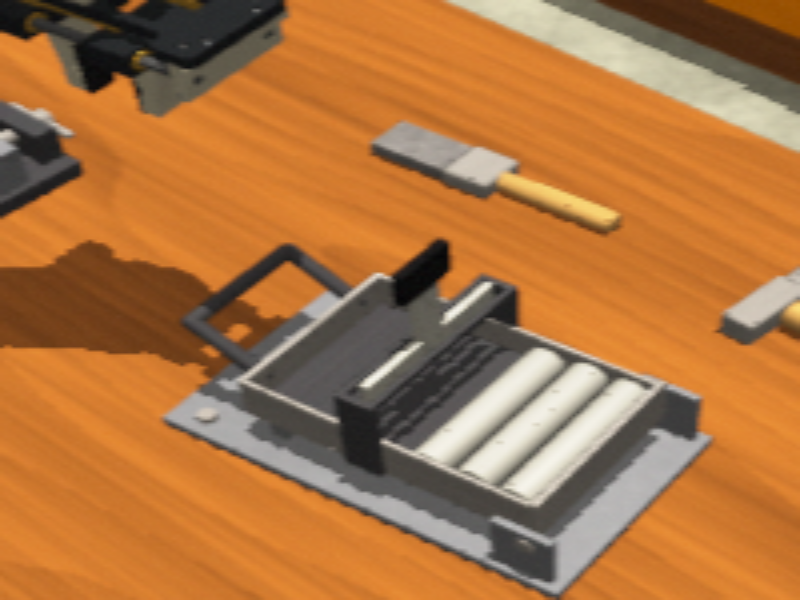

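View pics/scene10.png

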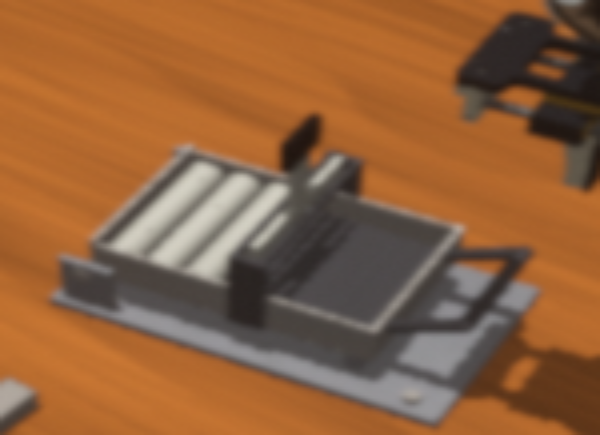

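The bar tops lie at about 21, 50 and 79 mm from the hinge (grooves: 20, 49, 78). The handle height is the same as at the start, and the gate is up 43–44 mm.

```bash
python3 -c "
from plant import ticket
print(ticket.close_job())"
```

```text
the job is handed in; nothing more can be done
None
```

The job is done and handed in at about 15 s of the allowed 51 s.

**What I did:** I pulled the gate up until it hit its top stop, with the force jumping to 15 N at 44.7 mm of travel. I then lifted the tray by its handle to 0.33 rad, held it 1.5 s until all three bars had packed against the end wall, and lowered it slowly. I let go only once the tray was resting on its stop.

**Last checks, from both fixed cameras with the arm clear:**
- **Bars:** they lie about 21, 50 and 79 mm from the hinge, one in each groove (nominal 20, 49 and 78 mm).
- **Tray:** the handle is at its starting height, to within 0.4 mm in both views, so the tray is level.
- **Gate:** the grip top is 43–44 mm above where it started. The gate may have begun slightly raised, and the stop contact shows it is fully up.
- **Bystanders:** the arm never came near the vice, tin, brush or hammer. In the last views the brush and the visible parts of the vice and hammer looked unmoved. I did not measure any of them, and the tin was outside those cropped pictures.

None of the checks failed. Early rack-origin estimates from the base plate and the tray disagreed by about 8 mm. I used the direct handle and grip measurements instead, and both grasps came out centred.

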